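# Fill the praline tray and open the twist-lock canister

## Robot

A 7-joint arm with a two-finger parallel gripper is mounted at the origin on a cart in front of the work surface, level with it; the furniture and walls round the work are solid. World frame = base frame: x ahead of the robot, y to its left, z up, the work surface at z = 0. Lengths are in mm, angles in rad, forces in N, time in s.
With the tool pointing down it reaches from about 350 to 900 mm from the base axis. Payload 8.1 kg.
Tool frame: the origin (TCP) lies midway between the tips of the shut fingers; the grasp point (between the pads) lies 19 mm behind it; z points along the fingers, y is the line along which they close (so a half turn about z gives the same grasp; the last joint's range is limited). The gripper opens to 85 mm and grips with 20 to 120 N. Pads are 22 mm wide; open, the fingers measure 114 mm over their backs; the gripper's body (76 mm by 85 mm) begins 54 mm behind the grasp point. The pads swing forward as they close: fully open they stand 13 mm farther back than shut.
Start: joints at [-1.446, 0.434, 0.025, 1.573, -0.012, 1.134, -0.075], TCP at [141.174, 608.861, 231.323] pointing down, gripper open.
Joint ranges: [-2.62, 2.62], [-0.44, 2.09], [-1.27, 1.32], [0.08, 2.57], [-1.32, 4.46], [0.12, 2], [-2.74, 2.74]. Speed limits (rad/s): [2.22, 2.22, 3.01, 3.01, 3.14, 3.14, 3.14].

## Interface

Orientations are given as a unit quaternion [w, x, y, z].
In Python, from plant import arm gives the robot as it stands.
- The arm moves only by the tool send_rows, never from a script. Its argument "deltas" is a list of rows, each an object of numbers: "dx", "dy", "dz": the shift along the tool's x, y, z in m; "ax", "ay", "az": the turn, a rotation vector about the tool's x, y, z in degrees; "grip": the opening, from -1 (shut) to 1 (fully open). A call has 1 to 12 rows; each row shifts and turns the commanded pose from where the row before left it, along the tool's axes as they then stand; what a row does not reach is not made up. A row lasts 1/10 s, in which the tool goes at most 50 mm and 8.59 degrees, less where a joint would pass 70% of its speed; a pose out of reach is approached as far as the arm can. A call with a gripper value outside its range is refused whole. The fingers move at their own pace and stop on an object; "squeeze" is the grip in N (left out, the last holds). Time passes only in rows, so rows that do not move let the fingers close. It gives the time, the measured TCP pose, the force, the opening and the grip force at its end, in the units of the state.
- arm.get_obs(): the state, without advancing time (a new reading comes with each control period).
- arm.read_camera(name): name is "side" or "top"; returns a dict with "color" (384x512x3 uint8, red, green, blue), "range_z" (384x512 float32, mm along the optical axis (not along the pixel's ray), 0 where there is no reading), "intrinsics" (3x3 intrinsics, pixels), "rvec" (rotation vector, rad) and "tvec" (3), from world to camera coordinates, as OpenCV has them. Camera axes: x right, y down, z forward; pixel columns grow to the right and rows downward; lengths in mm; the calibration is good to about 2 mm. A picture is of the moment at which its call begins.
- arm.finish_job(): hands the job in; it is judged then, once.
The state is a dict: "time": time; "qpos": joint angles; "joint_velocities": joint speeds; "tau": joint torques, N m; "eef_pos": TCP position; "ee_rot": TCP orientation; "force": force on the tool from outside, world axes, zero at the start; "ft_torque": the same for the moment, N m; "grip_width": finger opening in mm; "finger_force": force on a finger pad.
Only numpy, scipy, OpenCV 4.12 (cv2) and the standard library are available. Lean on these libraries where they do the work, as an engineer would, in place of code of your own. Each camera call takes 0.05 s, during which the arm holds its last target. There are 200 camera calls.

## Task

Finish laying out the sweets: put the two chocolate pralines that lie on the worktop into the two empty wells of the white tray, so that each of the three wells has one praline lying in it. Then take the twist-lock cap off the steel canister of decorations; nobody remembers which way it turns, so try one way and, if it stops hard, the other. Finish while holding the cap level in the gripper, lifted well clear above the canister (about a hand's breadth, 8 to 10 cm higher than it sat); do not put it down or let go, and leave the mug, the pepper mill and the apple where they stand.

Things in the scene. Friction and masses are not known exactly. Their poses are not given: they have to be found in the camera images.
- tray_hole0 (a point): Centre of the mouth of one end well (empty at the start) of the white tray: a fixed slab 66 x 182 mm and 16 mm high with three round wells in a row along its length (the y axis), 58 mm from centre to centre, each 47 mm across and 10 mm deep (well floor 6 mm and mouth 16 mm above the worktop).
- tray_hole1 (a point): Centre of the mouth of the middle well of the tray, the same size; it already holds a praline at the start.
- tray_hole2 (a point): Centre of the mouth of the other end well of the tray, the same size; empty at the start.
- praline_a_mid (a point): Centre (half-way up) of a loose light brown milk-chocolate praline standing on the worktop: a firm round drum 34 mm across and 36 mm high, flat foot, rounded top edge (straight side from 4 to about 27 mm above its foot), about 30 g.
- praline_b_mid (a point): Centre of the second praline standing on the worktop, the same as the first.
- praline_c_mid (a point): Centre of the third praline, the same; it already stands in the middle well of the tray.
- canister: Steel canister, 86 mm across and 80 mm high, fixed firmly to the worktop, upright; origin at the centre of its underside. Its round grey cap sits on the rim, locked: it can be lifted by only about 2 mm until it has been turned about its vertical axis (it turns level, without rising). Which direction opens it changes from start to start and cannot be seen from outside.
- cap: Loose grey cap of the canister, about 0.12 kg; origin at the underside of its disc (82 mm across, 10 mm thick), on the rim. A stem with a cross bar reaches 30 mm down inside. One way it stops hard after 5 to 20 degrees (felt as a moment about the vertical) and stays locked; the other way it turns easily and from 45 to 65 degrees lifts off straight up (hard stop near 70; aim for 57).
- cap_grip (a point): Middle of the wing grip on top of the cap, 24 mm above the underside of the cap's disc: an upright straight wing, 52 mm long (along x of this frame), 14 mm wide (along y), rising from 10 to 38 mm above the canister's rim; the part to grip.
- mill: Bystander: wooden pepper mill, 58 mm across, 170 mm high, standing loose; origin at the centre of its foot.
- mug: Bystander: mug with a diamond pattern, 86 mm across without its handle, 101 mm high, standing loose; origin at the underside.
- apple: Bystander: green apple, about 75 mm across, 68 mm high; origin at its underside.
Not all that is in view belongs to the job. Leave any green or turquoise look-alike of the part that bears praline_b_mid alone. What is shaped like the part that bears praline_a_mid but purple is not meant.

How it is judged:
By the outcome, as a careful person would: the job done as asked, in the order asked, and still so for the second after the job is handed in, while the arm keeps its last pose, push and grip.
It also fails if it takes over 61 s, if anything falls off the work surface, if the arm or the gripper's body presses on something with over 40 N, if the wrist force passes 120 N, or if a joint passes its speed limit or range.

## Working session

There is one attempt and no reset: what is moved stays moved. The work goes in short steps, Python scripts to look and compute and a tool call to move; the robot and the scene stay as the last step left them, time stands still between calls to the robot, and variables do not carry over. Pictures are saved under pics/ and viewed, at most 10 in all, crops included, and the job is handed in when it is done.

Besides the shell and the picture viewer there is one more tool, called after "Emit:" as a command line: name --argument value ..., lists and objects as JSON in quotes. send_rows: Moves the arm, as the interface text tells. Its arguments: {"type":"object","properties":{"deltas":{"type":"array","items":{"type":"object","properties":{"dx":{"type":"number"},"dy":{"type":"number"},"dz":{"type":"number"},"ax":{"type":"number"},"ay":{"type":"number"},"az":{"type":"number"},"grip":{"type":"number"}}}},"squeeze":{"type":"number"}},"required":["deltas"]}

```bash
mkdir -p pics; ls
cat > h.py <<'E'
import numpy as np, cv2
from plant import arm
def cam(n):
    c=arm.read_camera(n); c={k:np.array(v) for k,v in c.items()}
    c['R']=cv2.Rodrigues(c['rvec'].astype(float))[0]; return c
def save(c,f): cv2.imwrite('pics/'+f,cv2.cvtColor(c['color'],cv2.COLOR_RGB2BGR))
def world(c):
    "HxWx3 world points from depth"
    K=c['intrinsics'];z=c['range_z'].astype(float)
    v,u=np.mgrid[:z.shape[0],:z.shape[1]]
    P=np.stack([(u-K[0,2])/K[0,0]*z,(v-K[1,2])/K[1,1]*z,z],-1)-c['tvec'].reshape(3)
    W=P@c['R']; W[z<=0]=np.nan; return W
def ray(c,u,v,h):
    K=c['intrinsics'];d=c['R'].T@np.array([(u-K[0,2])/K[0,0],(v-K[1,2])/K[1,1],1]);o=-c['R'].T@c['tvec'].reshape(3)
    return o+d*(h-o[2])/d[2]
E
python3 - <<'E'
from h import *
o=arm.get_obs();print(o)
for n in ('top','side'):
    c=cam(n);save(c,n+'0.png');np.savez(n+'0.npz',**c);print(n,c['intrinsics'][0],-c['R'].T@c['tvec'].reshape(3))
a,b=cv2.imread('pics/top0.png'),cv2.imread('pics/side0.png')
E
```

```text
pics
{'time': 0.0, 'qpos': array([-1.4455822 ,  0.43527183,  0.02497684,  1.57411805, -0.01161977,
        1.13400595, -0.07513031]), 'joint_velocities': array([ 1.23029067e-03,  2.64161668e-05,  1.09302277e-03, -7.98863053e-04,
        6.27992582e-04,  7.19754123e-04, -1.13878588e-03]), 'tau': array([ 4.48408791e-04, -6.70460486e+01,  1.02554798e+00, -3.16196930e+01,
        1.56604580e-02,  1.26034164e-02,  3.27145074e-05]), 'eef_pos': array([141.09005023, 608.33045448, 230.48757085]), 'ee_rot': array([-2.71225160e-05,  1.13716612e-01,  9.93512881e-01, -8.28528470e-04]), 'force': array([-0.39414494, -0.85665753, -0.33591172]), 'ft_torque': array([ 0.00433826, -0.00162326, -0.03644939]), 'finger_force': 0.0, 'grip_width': 85.67496838233703}
top [390.41053572   0.         253.42846855] [ 336.61864146  -14.75059802 1451.66877104]
side [443.87061349   0.         266.95114782] [  522.57557109 -1179.78577831   687.23319777]
```

View pics/top0.png

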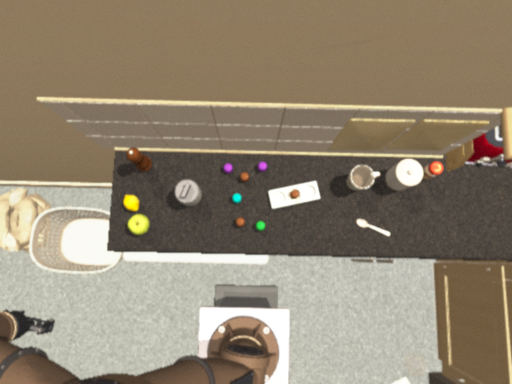

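View pics/side0.png

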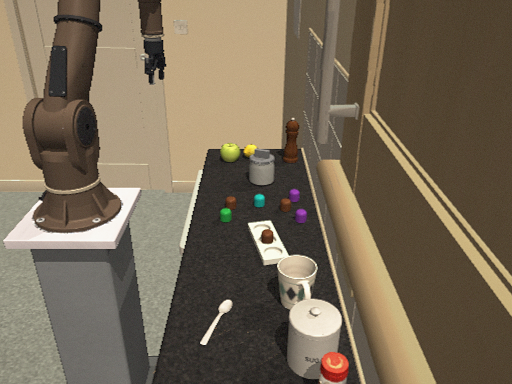

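The top view shows brown pralines at about (244,177) and (240,222), with a third already in the tray at (295,194). The purple look-alikes are at (228,168) and (263,166), turquoise at (237,198) and green at (261,226). The canister is at (187,192). I'll take the two brown ones, and confirm with a crop while measuring.

Run:
```python
from h import *
T=dict(np.load('top0.npz'));S=dict(np.load('side0.npz'))
a=cv2.imread('pics/top0.png')[140:245,160:345];b=cv2.imread('pics/side0.png')[140:270,200:330]
a=cv2.resize(a,(790,448),interpolation=3)
cv2.imwrite('pics/crop0.png',a);cv2.imwrite('pics/crop1.png',cv2.resize(b,(600,600),interpolation=3))
for n,c in (('top',T),('side',S)):
    hsv=cv2.cvtColor(c['color'],cv2.COLOR_RGB2HSV);W=world(c)
    print(n,'table z',np.nanmedian(W[205:215,300:340,2] if n=='top' else W[220:230,200:215,2]))
    m=((hsv[...,0]<14)&(hsv[...,1]>110)&(hsv[...,2]>35)).astype(np.uint8)
    k,l,s,ce=cv2.connectedComponentsWithStats(m)
    for i in range(1,k):
        if s[i,4]>12:
            p=W[l==i]; u,v=ce[i]; 
            if np.nanmax(p[:,2])<80: print(s[i],ce[i].round(1),'ray z18/30',ray(c,u,v,18).round(1),ray(c,u,v,30).round(1),'depth med',np.nanmedian(p,0).round(1),'H',hsv[l==i].mean(0).round())
    Wz=W[...,2]
    for nm,lo,hi,x0,x1,y0,y1 in (('tray',10,22,280,700,-400,300),('wing',104,125,300,750,100,500),('capdisc',82,98,300,750,100,500)):
        q=(Wz>lo)&(Wz<hi)&(W[...,0]>x0)&(W[...,0]<x1)&(W[...,1]>y0)&(W[...,1]<y1)
        q=cv2.morphologyEx(q.astype(np.uint8),cv2.MORPH_CLOSE,np.ones((2,2)))
        k,l,s,ce=cv2.connectedComponentsWithStats(q)
        for i in range(1,k):
            if s[i,4]>15:
                p=W[(l==i)&np.isfinite(Wz)];r=cv2.minAreaRect(p[:,:2].astype(np.float32));print(nm,s[i],p.mean(0).round(1),r)
```

```text
top table z 0.6546798105174917
[240 172   9  10  75] [244.1 176.4] ray z18/30 [627.7  13.3  18. ] [625.3  13.1  30. ] depth med [624.9  13.3  32.8] H [ 11. 158. 143.]
[291 190   8   8  48] [294.4 193.5] ray z18/30 [ 567.4 -175.6   18. ] [ 565.5 -174.2   30. ] depth med [ 564.  -172.1   41.4] H [ 12. 153. 175.]
[235 217  10  10  80] [239.8 221.6] ray z18/30 [458.3  24.4  18. ] [457.3  24.1  30. ] depth med [456.7  23.6  32.9] H [ 11. 157. 143.]
tray [270 182  51  27 578] [ 562.2 -177.8   13. ] ((563.7481689453125, -179.39479064941406), (65.14154052734375, 186.10020446777344), 13.257834434509277)
wing [109 139 112   5 190] [732.8 298.8 102.5] ((732.953125, 299.298095703125), (396.86773681640625, 4.256322383880615), 89.90568542480469)
wing [133 153  11  11  27] [665.9 388.   86.5] ((677.4982299804688, 401.3384704589844), (55.870304107666016, 48.10371398925781), 49.073604583740234)
wing [182 183  10  15  69] [554.7 210.7 110.5] ((555.883056640625, 211.44105529785156), (10.229937553405762, 50.27993392944336), 70.4441909790039)
capdisc [111 141  33   3  40] [733.  438.8  76.8] ((733.217102
[... 2353 characters left out ...]
11.6  99.3] ((711.3088989257812, 580.2337036132812), (436.1177673339844, 40.4656867980957), 78.20673370361328)
wing [255 149  15   7  77] [557.8 217.6 104.8] ((575.8624267578125, 342.6115417480469), (294.2242736816406, 45.94087600708008), 81.31340026855469)
capdisc [305 129  12  42  63] [715.1 175.9 137.8] ((682.333740234375, -119.62200927734375), (1151.6654052734375, 35.91557693481445), 83.579833984375)
capdisc [287 138  11   6  44] [677.7 430.2  66.2] ((709.453125, 601.5055541992188), (478.2720947265625, 30.693796157836914), 79.71318817138672)
capdisc [250 155  25  11 184] [556.9 197.4  85.3] ((592.8450317382812, 282.2430419921875), (242.7144775390625, 77.3343276977539), 64.90338134765625)
```

View pics/crop0.png

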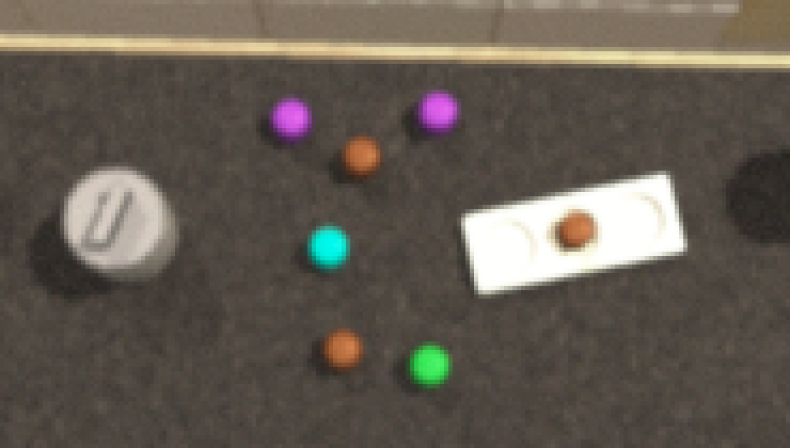

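View pics/crop1.png

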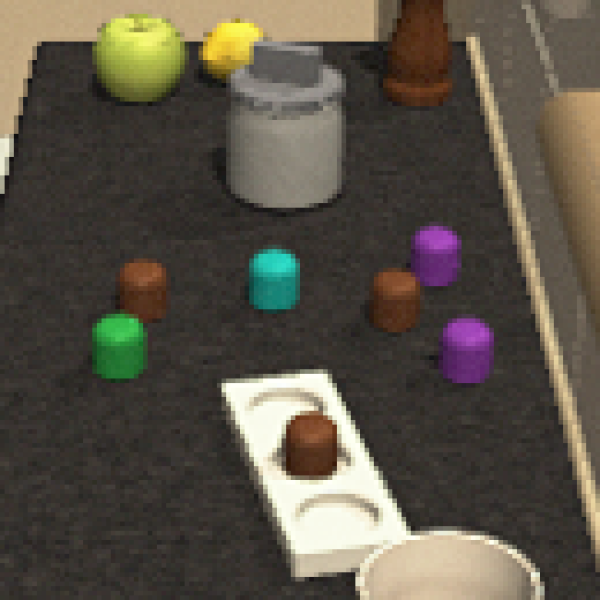

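The crops confirm it. The two loose brown pralines are the far one A at top (244,176), roughly (626,13), and the near one B at (240,222), roughly (458,24). Purple, turquoise and green are decoys, and the tray's end wells are empty. I'll refine the tray and the wing once by rays, then move.

```bash
cat >> h.py <<'E'
def go(x,y,z,yaw):
    "tool-frame deltas to reach world x,y,z, tool-x yaw deg (tool down)"
    from scipy.spatial.transform import Rotation as R
    o=arm.get_obs();w,a,b,c=o['ee_rot'];r=R.from_quat([a,b,c,w])
    p=np.radians(yaw);g=R.from_matrix(np.array([[np.cos(p),np.sin(p),0],[np.sin(p),-np.cos(p),0],[0,0,-1.]]))
    print('t',round(o['time'],2),'pos',o['eef_pos'].round(1),'d',(r.inv().apply(np.array([x,y,z])-o['eef_pos'])/1e3).round(4),'rot',(r.inv()*g).as_rotvec(degrees=True).round(2),'F',o['force'].round(1),'T',o['ft_torque'].round(2),'w',round(o['grip_width'],1),'ff',round(o['finger_force'],1),'q7',o['qpos'][6].round(2))
E
python3 - <<'E'
from h import *
T=dict(np.load('top0.npz'));c=T
g=cv2.cvtColor(c['color'],cv2.COLOR_RGB2GRAY)
m=np.zeros_like(g);m[175:215,262:328]=(g[175:215,262:328]>140)
ct=max(cv2.findContours(m,0,2)[0],key=cv2.contourArea)
P=np.array([ray(c,u,v,16)[:2] for u,v in ct[:,0]],np.float32);print('tray',cv2.minAreaRect(P))
# cap disc silhouette at z=90 and wing top
W=world(c);Z=W[...,2];box=(abs(W[...,0]-555)<50)&(abs(W[...,1]-211)<50)
q=(box&(Z>84)).astype(np.uint8);ct=max(cv2.findContours(q,0,2)[0],key=cv2.contourArea)
print('disc',cv2.minEnclosingCircle(np.array([ray(c,u,v,90)[:2] for u,v in ct[:,0]],np.float32)))
q=(box&(Z>108));v,u=np.nonzero(q);P=np.array([ray(c,a,b,118)[:2] for a,b in zip(u,v)],np.float32)
e,V=np.linalg.eigh(np.cov(P.T));print('wing',P.mean(0),cv2.minAreaRect(P),np.degrees(np.arctan2(V[1,1],V[0,1])),np.sqrt(12*e))
go(458,24,120,103)
E
```

```text
tray ((565.3314208984375, -173.97683715820312), (73.56536865234375, 188.6612548828125), 13.3609037399292)
disc ((558.1637573242188, 214.00772094726562), 42.2508430480957)
wing [557.17285 213.31812] ((556.910888671875, 213.29913330078125), (15.663602828979492, 51.270912170410156), 66.46371459960938) 159.0487746530865 [15.47975287 51.2306264 ]
t 0.1 pos [141.1 608.4 230.6] d [-0.4407 -0.4976  0.1113] rot [-6.000e-02  5.000e-02  6.395e+01] F [ 0.   0.3 -1.3] T [0.01 0.04 0.02] w 85.3 ff 0.0 q7 -0.08
```

Emit:
send_rows --deltas '[{"dx": -0.033,"dy": -0.037,"grip": 0.25},{"dx": -0.033,"dy": -0.037},{"dx": -0.033,"dy": -0.037},{"dx": -0.033,"dy": -0.037},{"dx": -0.033,"dy": -0.037},{"dx": -0.033,"dy": -0.037},{"dx": -0.033,"dy": -0.037},{"dx": -0.033,"dy": -0.037},{"dx": -0.033,"dy": -0.037},{"dx": -0.033,"dy": -0.037},{"dx": -0.033,"dy": -0.037},{"dx": -0.033,"dy": -0.037}]'

```text
invalid input at $.deltas[0]: expected keys dx, dy, dz, ax, ay, az, grip
```

Emit:
send_rows --deltas '[{"dx": -0.022,"dy": -0.026},{"dx": -0.022,"dy": -0.026},{"dz": 0.01,"az": 8},{"dz": 0.01,"az": 8},{"dz": 0.01,"az": 8},{"dz": 0.01,"az": 8},{"dz": 0.01,"az": 8},{"dz": 0.01,"az": 8},{"dz": 0.01,"az": 8},{"dz": 0.01,"az": 8},{"dz": 0.01},{"dz": 0.01}]'

```text
invalid input at $.deltas[0]: expected keys dx, dy, dz, ax, ay, az, grip
```

Run:
```python
from h import *
go(458,24,10,103)
```

```text
t 0.1 pos [141.1 608.4 230.6] d [-0.4407 -0.4975  0.2213] rot [-6.000e-02  5.000e-02  6.395e+01] F [ 0.   0.3 -1.3] T [0.01 0.04 0.02] w 85.3 ff 0.0 q7 -0.08
```

All keys are required.

Emit:
send_rows --deltas '[{"dx": -0.033,"dy": -0.037,"dz": 0,"ax": 0,"ay": 0,"az": 0,"grip": 0.25},{"dx": -0.033,"dy": -0.037,"dz": 0,"ax": 0,"ay": 0,"az": 0,"grip": 0.25},{"dx": -0.033,"dy": -0.037,"dz": 0,"ax": 0,"ay": 0,"az": 0,"grip": 0.25},{"dx": -0.033,"dy": -0.037,"dz": 0,"ax": 0,"ay": 0,"az": 0,"grip": 0.25},{"dx": -0.033,"dy": -0.037,"dz": 0,"ax": 0,"ay": 0,"az": 0,"grip": 0.25},{"dx": -0.033,"dy": -0.037,"dz": 0,"ax": 0,"ay": 0,"az": 0,"grip": 0.25},{"dx": -0.033,"dy": -0.037,"dz": 0,"ax": 0,"ay": 0,"az": 0,"grip": 0.25},{"dx": -0.033,"dy": -0.037,"dz": 0,"ax": 0,"ay": 0,"az": 0,"grip": 0.25},{"dx": -0.033,"dy": -0.037,"dz": 0,"ax": 0,"ay": 0,"az": 0,"grip": 0.25},{"dx": -0.033,"dy": -0.037,"dz": 0,"ax": 0,"ay": 0,"az": 0,"grip": 0.25},{"dx": -0.033,"dy": -0.037,"dz": 0,"ax": 0,"ay": 0,"az": 0,"grip": 0.25},{"dx": -0.033,"dy": -0.037,"dz": 0,"ax": 0,"ay": 0,"az": 0,"grip": 0.25}]'

```text
time: 1.3
eef_pos: [427.0, 84.9, 231.4]
ee_rot: [0.0, 0.114, 0.994, 0.0]
force: [0.9, 1.3, 0.9]
grip_width: 53.4
finger_force: 0.0
```

Emit:
send_rows --deltas '[{"dx": -0.022,"dy": -0.026,"dz": 0,"ax": 0,"ay": 0,"az": 0,"grip": 0.25},{"dx": -0.022,"dy": -0.026,"dz": 0,"ax": 0,"ay": 0,"az": 0,"grip": 0.25},{"dx": 0,"dy": 0,"dz": 0.01,"ax": 0,"ay": 0,"az": 8,"grip": 0.25},{"dx": 0,"dy": 0,"dz": 0.01,"ax": 0,"ay": 0,"az": 8,"grip": 0.25},{"dx": 0,"dy": 0,"dz": 0.01,"ax": 0,"ay": 0,"az": 8,"grip": 0.25},{"dx": 0,"dy": 0,"dz": 0.01,"ax": 0,"ay": 0,"az": 8,"grip": 0.25},{"dx": 0,"dy": 0,"dz": 0.01,"ax": 0,"ay": 0,"az": 8,"grip": 0.25},{"dx": 0,"dy": 0,"dz": 0.01,"ax": 0,"ay": 0,"az": 8,"grip": 0.25},{"dx": 0,"dy": 0,"dz": 0.01,"ax": 0,"ay": 0,"az": 8,"grip": 0.25},{"dx": 0,"dy": 0,"dz": 0.01,"ax": 0,"ay": 0,"az": 8,"grip": 0.25},{"dx": 0,"dy": 0,"dz": 0.01,"ax": 0,"ay": 0,"az": 0,"grip": 0.25},{"dx": 0,"dy": 0,"dz": 0,"ax": 0,"ay": 0,"az": 0,"grip": 0.25}]'

```text
time: 2.5
eef_pos: [456.8, 26.3, 140.1]
ee_rot: [-0.001, 0.621, 0.784, -0.001]
force: [-0.8, -0.0, 0.8]
grip_width: 53.1
finger_force: 0.0
```

Run:
```python
from h import *
go(458,24,10,103)
```

```text
t 2.5 pos [456.8  26.3 140.1] d [-0.0025  0.001   0.1301] rot [-0.14  0.01  0.2 ] F [-0.8 -0.   0.8] T [-0.02  0.01  0.06] w 53.1 ff 0.0 q7 0.33
```

Emit:
send_rows --deltas '[{"dx": -0.002,"dy": 0.001,"dz": 0.04,"ax": 0,"ay": 0,"az": 0,"grip": 0.25},{"dx": 0,"dy": 0,"dz": 0.04,"ax": 0,"ay": 0,"az": 0,"grip": 0.25},{"dx": 0,"dy": 0,"dz": 0.03,"ax": 0,"ay": 0,"az": 0,"grip": 0.25},{"dx": 0,"dy": 0,"dz": 0.02,"ax": 0,"ay": 0,"az": 0,"grip": 0.25},{"dx": 0,"dy": 0,"dz": 0,"ax": 0,"ay": 0,"az": 0,"grip": 0.25},{"dx": 0,"dy": 0,"dz": 0,"ax": 0,"ay": 0,"az": 0,"grip": -0.4},{"dx": 0,"dy": 0,"dz": 0,"ax": 0,"ay": 0,"az": 0,"grip": -0.4},{"dx": 0,"dy": 0,"dz": 0,"ax": 0,"ay": 0,"az": 0,"grip": -0.4},{"dx": 0,"dy": 0,"dz": 0,"ax": 0,"ay": 0,"az": 0,"grip": -0.4},{"dx": 0,"dy": 0,"dz": 0,"ax": 0,"ay": 0,"az": 0,"grip": -0.4}]' --squeeze 30

```text
time: 3.5
eef_pos: [460.1, 24.8, 12.4]
ee_rot: [0.001, 0.623, 0.782, 0.001]
force: [-1.9, 0.5, 9.5]
grip_width: 32.0
finger_force: 30.6
```

Run:
```python
from h import *
go(552,-118,110,103)
c=cam('side');cv2.imwrite('pics/g1.png',cv2.resize(cv2.cvtColor(c['color'],4)[140:270,190:330],(646,600),interpolation=3))
```

```text
t 3.5 pos [460.1  24.8  12.4] d [-0.1598  0.0577 -0.0975] rot [ 0.13 -0.01 -0.03] F [-1.9  0.5  9.5] T [-0.04  0.31  0.02] w 32.0 ff 30.6 q7 0.54
```

View pics/g1.png

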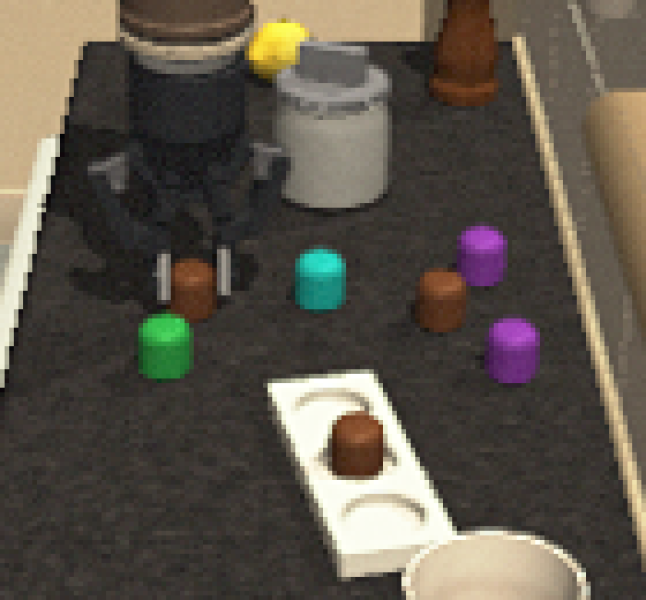

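The image shows the pads straddling praline B at about (193,290), with the tips some 12 mm above the worktop. Lifting it and carrying it to the near well.

Emit:
send_rows --deltas '[{"dx": 0,"dy": 0,"dz": -0.02,"ax": 0,"ay": 0,"az": 0,"grip": -0.4},{"dx": 0,"dy": 0,"dz": -0.03,"ax": 0,"ay": 0,"az": 0,"grip": -0.4},{"dx": 0,"dy": 0,"dz": -0.035,"ax": 0,"ay": 0,"az": 0,"grip": -0.4},{"dx": -0.02,"dy": 0.007,"dz": -0.015,"ax": 0,"ay": 0,"az": 0,"grip": -0.4},{"dx": -0.03,"dy": 0.011,"dz": 0,"ax": 0,"ay": 0,"az": 0,"grip": -0.4},{"dx": -0.03,"dy": 0.011,"dz": 0,"ax": 0,"ay": 0,"az": 0,"grip": -0.4},{"dx": -0.03,"dy": 0.011,"dz": 0,"ax": 0,"ay": 0,"az": 0,"grip": -0.4},{"dx": -0.03,"dy": 0.011,"dz": 0,"ax": 0,"ay": 0,"az": 0,"grip": -0.4},{"dx": -0.02,"dy": 0.007,"dz": 0,"ax": 0,"ay": 0,"az": 0,"grip": -0.4},{"dx": 0,"dy": 0,"dz": 0,"ax": 0,"ay": 0,"az": 0,"grip": -0.4},{"dx": 0,"dy": 0,"dz": 0,"ax": 0,"ay": 0,"az": 0,"grip": -0.4}]'

```text
time: 4.65
eef_pos: [551.3, -118.4, 111.5]
ee_rot: [-0.0, 0.623, 0.782, 0.0]
force: [-0.2, 1.1, -1.4]
grip_width: 31.7
finger_force: 30.2
```

Run:
```python
from h import *
go(552,-118,20,103)
c=cam('side');S=dict(np.load('side0.npz'))
hsv=cv2.cvtColor(c['color'],cv2.COLOR_RGB2HSV);W=world(c)
m=((hsv[...,0]<14)&(hsv[...,1]>110)&(hsv[...,2]>35)).astype(np.uint8)
k,l,s,ce=cv2.connectedComponentsWithStats(m)
for i in range(1,k):
    if s[i,4]>12:
        p=W[l==i]
        if 0<np.nanmedian(p[:,2])<200 and abs(ce[i][0]-260)<60: print(s[i],np.nanmedian(p,0).round(1),np.nanmin(p[:,2]).round(1))
cv2.imwrite('pics/g2.png',cv2.resize(cv2.cvtColor(c['color'],4)[140:270,190:330],(646,600),interpolation=3))
```

```text
t 4.65 pos [ 551.3 -118.4  111.5] d [0.0002 0.0008 0.0915] rot [-0.   -0.01 -0.09] F [-0.2  1.1 -1.4] T [0.04 0.03 0.06] w 31.7 ff 30.2 q7 0.7
[283 120  16  43 443] [670.9 376.9  69.4] -12.7
[257 189  12  15 150] [ 552.1 -130.4  122.7] -0.1
[280 198  12  14 132] [625.2   0.9  21.7] -2.0
[262 229  11  14 134] [ 564.6 -186.2   33.7] 11.8
```

View pics/g2.png

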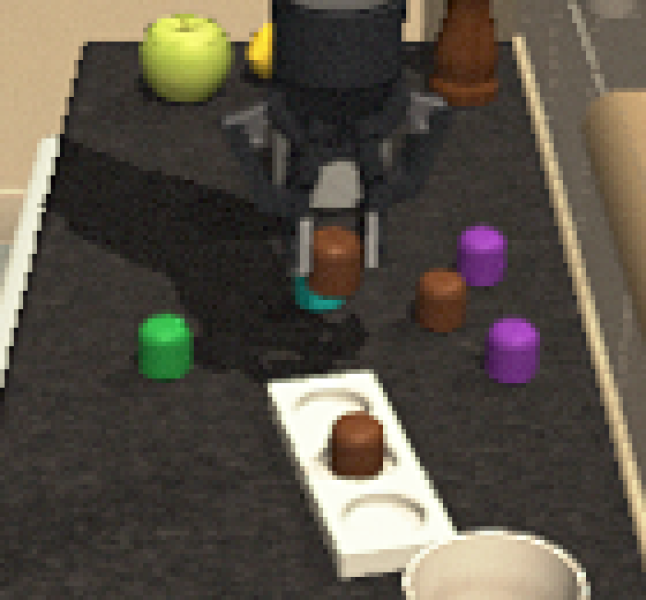

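The praline is held upright at (335,260). Lowering it into the well and releasing.

Emit:
send_rows --deltas '[{"dx": 0,"dy": 0.001,"dz": 0.035,"ax": 0,"ay": 0,"az": 0,"grip": -0.4},{"dx": 0,"dy": 0,"dz": 0.03,"ax": 0,"ay": 0,"az": 0,"grip": -0.4},{"dx": 0,"dy": 0,"dz": 0.016,"ax": 0,"ay": 0,"az": 0,"grip": -0.4},{"dx": 0,"dy": 0,"dz": 0.01,"ax": 0,"ay": 0,"az": 0,"grip": -0.4},{"dx": 0,"dy": 0,"dz": 0,"ax": 0,"ay": 0,"az": 0,"grip": -0.4},{"dx": 0,"dy": 0,"dz": 0,"ax": 0,"ay": 0,"az": 0,"grip": -0.4},{"dx": 0,"dy": 0,"dz": 0,"ax": 0,"ay": 0,"az": 0,"grip": 0.25},{"dx": 0,"dy": 0,"dz": 0,"ax": 0,"ay": 0,"az": 0,"grip": 0.25},{"dx": 0,"dy": 0,"dz": 0,"ax": 0,"ay": 0,"az": 0,"grip": 0.25},{"dx": 0,"dy": 0,"dz": -0.02,"ax": 0,"ay": 0,"az": 0,"grip": 0.25},{"dx": 0,"dy": 0,"dz": -0.04,"ax": 0,"ay": 0,"az": 0,"grip": 0.25},{"dx": 0,"dy": 0,"dz": -0.03,"ax": 0,"ay": 0,"az": 0,"grip": 0.25}]'

```text
time: 5.9
eef_pos: [552.6, -118.5, 112.0]
ee_rot: [0.0, 0.623, 0.782, 0.0]
force: [0.3, 0.1, 0.7]
grip_width: 53.4
finger_force: 0.0
```

```bash
cat >> h.py <<'E'
def brown():
    c=cam('side');hsv=cv2.cvtColor(c['color'],cv2.COLOR_RGB2HSV);W=world(c)
    m=((hsv[...,0]<14)&(hsv[...,1]>110)&(hsv[...,2]>35)).astype(np.uint8)
    k,l,s,ce=cv2.connectedComponentsWithStats(m)
    for i in range(1,k):
        if s[i,4]>12 and abs(ce[i][0]-260)<60: print(s[i],np.nanmedian(W[l==i],0).round(1),ray(c,*ce[i],24).round(1))
    return c
E
python3 - <<'E'
from h import *
go(626,13,120,103)
brown()
E
```

```text
t 5.9 pos [ 552.6 -118.5  112. ] d [ 0.1117  0.101  -0.008 ] rot [ 0.02  0.02 -0.08] F [0.3 0.1 0.7] T [-0.03 -0.02  0.01] w 53.4 ff 0.0 q7 0.7
[283 120  16  43 438] [670.8 376.9  71. ] [685.5 523.2  24. ]
[280 198  11  14 132] [6.252e+02 2.000e-01 2.280e+01] [625.2  -0.7  24. ]
[257 218  16  25 264] [ 558.1 -170.6   33.1] [ 559.  -146.4   24. ]
```

Emit:
send_rows --deltas '[{"dx": 0.028,"dy": 0.025,"dz": 0,"ax": 0,"ay": 0,"az": 0,"grip": 0.25},{"dx": 0.028,"dy": 0.025,"dz": 0,"ax": 0,"ay": 0,"az": 0,"grip": 0.25},{"dx": 0.028,"dy": 0.025,"dz": 0,"ax": 0,"ay": 0,"az": 0,"grip": 0.25},{"dx": 0.028,"dy": 0.026,"dz": 0,"ax": 0,"ay": 0,"az": 0,"grip": 0.25},{"dx": 0,"dy": 0,"dz": 0.03,"ax": 0,"ay": 0,"az": 0,"grip": 0.25},{"dx": 0,"dy": 0,"dz": 0.03,"ax": 0,"ay": 0,"az": 0,"grip": 0.25},{"dx": 0,"dy": 0,"dz": 0.025,"ax": 0,"ay": 0,"az": 0,"grip": 0.25},{"dx": 0,"dy": 0,"dz": 0.016,"ax": 0,"ay": 0,"az": 0,"grip": 0.25},{"dx": 0,"dy": 0,"dz": 0,"ax": 0,"ay": 0,"az": 0,"grip": 0.25}]'

```text
time: 6.85
eef_pos: [624.4, 13.6, 7.4]
ee_rot: [-0.001, 0.623, 0.782, -0.001]
force: [-0.1, 0.3, 0.0]
grip_width: 53.4
finger_force: 0.0
```

Emit:
send_rows --deltas '[{"dx": 0,"dy": 0,"dz": 0,"ax": 0,"ay": 0,"az": 0,"grip": -0.4},{"dx": 0,"dy": 0,"dz": 0,"ax": 0,"ay": 0,"az": 0,"grip": -0.4},{"dx": 0,"dy": 0,"dz": 0,"ax": 0,"ay": 0,"az": 0,"grip": -0.4},{"dx": 0,"dy": 0,"dz": 0,"ax": 0,"ay": 0,"az": 0,"grip": -0.4},{"dx": 0,"dy": 0,"dz": 0,"ax": 0,"ay": 0,"az": 0,"grip": -0.4},{"dx": 0,"dy": 0,"dz": -0.02,"ax": 0,"ay": 0,"az": 0,"grip": -0.4},{"dx": 0,"dy": 0,"dz": -0.03,"ax": 0,"ay": 0,"az": 0,"grip": -0.4},{"dx": 0,"dy": 0,"dz": -0.03,"ax": 0,"ay": 0,"az": 0,"grip": -0.4},{"dx": 0,"dy": 0,"dz": -0.02,"ax": 0,"ay": 0,"az": 0,"grip": -0.4},{"dx": 0,"dy": 0,"dz": 0,"ax": 0,"ay": 0,"az": 0,"grip": -0.4}]'

```text
time: 7.85
eef_pos: [627.8, 13.5, 112.7]
ee_rot: [0.002, 0.623, 0.782, 0.002]
force: [0.6, -0.3, -0.0]
grip_width: 31.7
finger_force: 30.1
```

Run:
```python
from h import *
brown()
go(579,-230.5,112,103)
```

```text
[284 155   9   8  48] [659.7 369.2  15.4] [659.5 347.9  24. ]
[282 168  11  14 126] [ 6.271e+02 -1.000e-01  1.246e+02] [646.5 210.8  24. ]
[257 218  16  25 261] [ 558.  -170.8   32.7] [ 559.1 -146.5   24. ]
t 7.9 pos [626.8  13.7 110.9] d [-0.2273 -0.1013 -0.0014] rot [ 0.18  0.   -0.04] F [0.5 0.4 0.2] T [ 0.02  0.01 -0.02] w 32.4 ff 30.1 q7 0.48
```

Emit:
send_rows --deltas '[{"dx": -0.02,"dy": -0.009,"dz": 0,"ax": 0,"ay": 0,"az": 0,"grip": -0.4},{"dx": -0.035,"dy": -0.016,"dz": 0,"ax": 0,"ay": 0,"az": 0,"grip": -0.4},{"dx": -0.035,"dy": -0.016,"dz": 0,"ax": 0,"ay": 0,"az": 0,"grip": -0.4},{"dx": -0.035,"dy": -0.015,"dz": 0,"ax": 0,"ay": 0,"az": 0,"grip": -0.4},{"dx": -0.035,"dy": -0.015,"dz": 0,"ax": 0,"ay": 0,"az": 0,"grip": -0.4},{"dx": -0.035,"dy": -0.015,"dz": 0,"ax": 0,"ay": 0,"az": 0,"grip": -0.4},{"dx": -0.022,"dy": -0.01,"dz": 0,"ax": 0,"ay": 0,"az": 0,"grip": -0.4},{"dx": -0.01,"dy": -0.005,"dz": 0,"ax": 0,"ay": 0,"az": 0,"grip": -0.4},{"dx": 0,"dy": 0,"dz": 0,"ax": 0,"ay": 0,"az": 0,"grip": -0.4},{"dx": 0,"dy": 0,"dz": 0,"ax": 0,"ay": 0,"az": 0,"grip": -0.4}]'

```text
time: 8.9
eef_pos: [578.6, -228.4, 108.7]
ee_rot: [-0.001, 0.622, 0.783, 0.0]
force: [-0.3, 0.5, -0.7]
grip_width: 32.0
finger_force: 30.0
```

Run:
```python
from h import *
go(579,-230.5,18,103)
```

```text
t 8.9 pos [ 578.6 -228.4  108.7] d [-0.0023 -0.      0.0907] rot [-0.01 -0.09  0.02] F [-0.3  0.5 -0.7] T [ 0.04  0.01 -0.02] w 32.0 ff 30.0 q7 0.87
```

Emit:
send_rows --deltas '[{"dx": -0.002,"dy": 0,"dz": 0.035,"ax": 0,"ay": 0,"az": 0,"grip": -0.4},{"dx": 0,"dy": 0,"dz": 0.03,"ax": 0,"ay": 0,"az": 0,"grip": -0.4},{"dx": 0,"dy": 0,"dz": 0.015,"ax": 0,"ay": 0,"az": 0,"grip": -0.4},{"dx": 0,"dy": 0,"dz": 0.01,"ax": 0,"ay": 0,"az": 0,"grip": -0.4},{"dx": 0,"dy": 0,"dz": 0,"ax": 0,"ay": 0,"az": 0,"grip": -0.4},{"dx": 0,"dy": 0,"dz": 0,"ax": 0,"ay": 0,"az": 0,"grip": -0.4},{"dx": 0,"dy": 0,"dz": 0,"ax": 0,"ay": 0,"az": 0,"grip": 0.25},{"dx": 0,"dy": 0,"dz": 0,"ax": 0,"ay": 0,"az": 0,"grip": 0.25},{"dx": 0,"dy": 0,"dz": 0,"ax": 0,"ay": 0,"az": 0,"grip": 0.25},{"dx": 0,"dy": 0,"dz": -0.02,"ax": 0,"ay": 0,"az": 0,"grip": 0.25},{"dx": 0,"dy": 0,"dz": -0.04,"ax": 0,"ay": 0,"az": 0,"grip": 0.25},{"dx": 0,"dy": 0,"dz": -0.04,"ax": 0,"ay": 0,"az": 0,"grip": 0.25}]'

```text
time: 10.1
eef_pos: [578.1, -232.1, 120.2]
ee_rot: [-0.001, 0.623, 0.782, -0.0]
force: [1.0, 0.1, 0.7]
grip_width: 53.1
finger_force: 0.0
```

Emit:
send_rows --deltas '[{"dx": 0,"dy": 0,"dz": -0.04,"ax": 0,"ay": 0,"az": 0,"grip": 0.0},{"dx": 0,"dy": 0,"dz": -0.04,"ax": 0,"ay": 0,"az": 0,"grip": 0.0},{"dx": 0,"dy": 0,"dz": 0,"ax": 0,"ay": 0,"az": 0,"grip": 0.0}]'

```text
time: 10.4
eef_pos: [581.3, -234.1, 205.4]
ee_rot: [0.004, 0.623, 0.782, 0.002]
force: [0.5, -0.0, -0.4]
grip_width: 42.6
finger_force: 0.0
```

Run:
```python
from h import *
c=brown();cv2.imwrite('pics/g3.png',cv2.resize(cv2.cvtColor(c['color'],4)[140:270,190:330],(646,600),interpolation=3))
go(557.5,213.5,190,158)
```

```text
[294 121   5  21  72] [685.1 380.6 131.2] [715.1 675.   24. ]
[289 148   7  14  55] [672.  369.2  39.7] [677.8 392.7  24. ]
[257 218  23  38 410] [ 565.7 -187.4   34.1] [ 566.3 -178.2   24. ]
t 10.45 pos [ 580.2 -233.1  202.5] d [0.4404 0.0778 0.0118] rot [  0.21   0.29 -55.06] F [ 0.1  0.8 -0.1] T [-0.02  0.02 -0.01] w 42.8 ff 0.0 q7 0.82
```

View pics/g3.png

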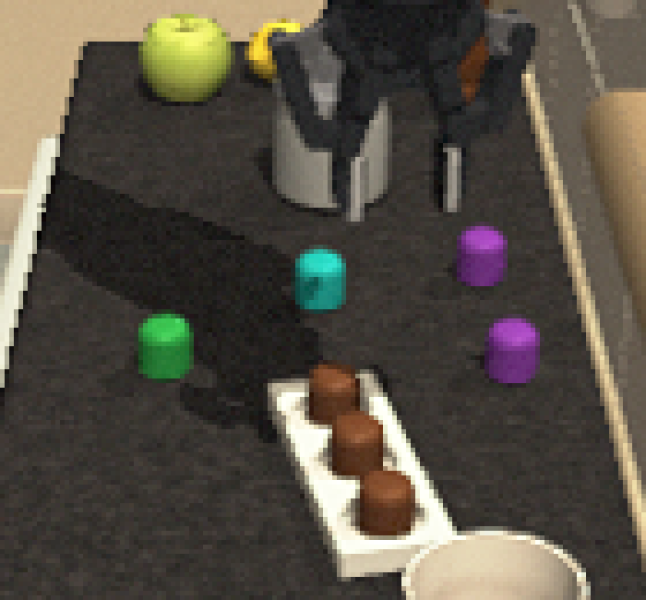

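The picture shows all three pralines upright in the wells, at (333,393), (357,443) and (386,502). Next, the cap.

Emit:
send_rows --deltas '[{"dx": 0.03,"dy": 0.005,"dz": 0,"ax": 0,"ay": 0,"az": 0,"grip": 0.0},{"dx": 0.041,"dy": 0.007,"dz": 0,"ax": 0,"ay": 0,"az": 0,"grip": 0.0},{"dx": 0.041,"dy": 0.008,"dz": 0,"ax": 0,"ay": 0,"az": 0,"grip": 0.0},{"dx": 0.041,"dy": 0.007,"dz": 0,"ax": 0,"ay": 0,"az": 0,"grip": 0.0},{"dx": 0.041,"dy": 0.007,"dz": 0,"ax": 0,"ay": 0,"az": 0,"grip": 0.0},{"dx": 0.041,"dy": 0.007,"dz": 0,"ax": 0,"ay": 0,"az": 0,"grip": 0.0},{"dx": 0.041,"dy": 0.007,"dz": 0,"ax": 0,"ay": 0,"az": 0,"grip": 0.0},{"dx": 0.041,"dy": 0.007,"dz": 0,"ax": 0,"ay": 0,"az": 0,"grip": 0.0},{"dx": 0.041,"dy": 0.007,"dz": 0,"ax": 0,"ay": 0,"az": 0,"grip": 0.0},{"dx": 0.041,"dy": 0.008,"dz": 0,"ax": 0,"ay": 0,"az": 0,"grip": 0.0},{"dx": 0.041,"dy": 0.008,"dz": 0,"ax": 0,"ay": 0,"az": 0,"grip": 0.0},{"dx": 0,"dy": 0,"dz": 0,"ax": 0,"ay": 0,"az": -7,"grip": 0.0}]'

```text
time: 11.65
eef_pos: [553.8, 222.3, 197.2]
ee_rot: [-0.002, 0.57, 0.822, -0.0]
force: [-0.0, -0.7, -0.4]
grip_width: 43.0
finger_force: 0.0
```

Emit:
send_rows --deltas '[{"dx": 0,"dy": 0,"dz": 0.005,"ax": 0,"ay": 0,"az": -8,"grip": 0.0},{"dx": 0,"dy": 0,"dz": 0.01,"ax": 0,"ay": 0,"az": -8,"grip": 0.0},{"dx": 0,"dy": 0,"dz": 0.01,"ax": 0,"ay": 0,"az": -8,"grip": 0.0},{"dx": 0,"dy": 0,"dz": 0.01,"ax": 0,"ay": 0,"az": -8,"grip": 0.0},{"dx": 0,"dy": 0,"dz": 0.01,"ax": 0,"ay": 0,"az": -8,"grip": 0.0},{"dx": 0,"dy": 0,"dz": 0,"ax": 0,"ay": 0,"az": -8,"grip": 0.0},{"dx": 0,"dy": 0,"dz": 0,"ax": 0,"ay": 0,"az": 0,"grip": 0.0},{"dx": 0,"dy": 0,"dz": 0,"ax": 0,"ay": 0,"az": 0,"grip": 0.0}]'

```text
time: 12.45
eef_pos: [555.9, 213.8, 153.7]
ee_rot: [-0.0, 0.193, 0.981, -0.0]
force: [0.5, -0.5, -0.3]
grip_width: 42.4
finger_force: 0.0
```

Run:
```python
from h import *
go(557.5,213.5,95,158)
c=cam('side');cv2.imwrite('pics/g4.png',cv2.resize(cv2.cvtColor(c['color'],4)[90:190,200:320],(720,600),interpolation=3))
```

```text
t 12.45 pos [555.9 213.8 153.7] d [-0.0017  0.0004  0.0587] rot [-0.03 -0.05 -0.31] F [ 0.5 -0.5 -0.3] T [-0.01 -0.04 -0.02] w 42.4 ff 0.0 q7 0.89
```

View pics/g4.png

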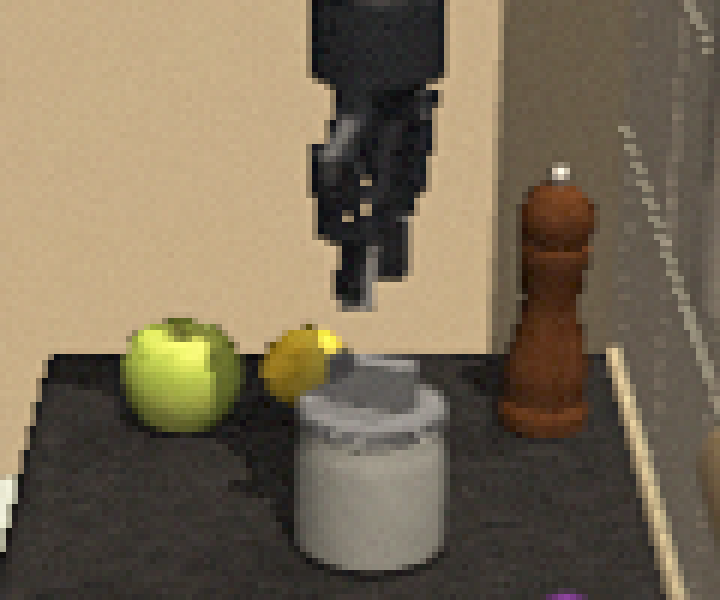

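The wing at (375,385) sits below and between the fingers. Lowering and gripping it.

Emit:
send_rows --deltas '[{"dx": -0.002,"dy": 0,"dz": 0.025,"ax": 0,"ay": 0,"az": 0,"grip": 0.0},{"dx": 0,"dy": 0,"dz": 0.02,"ax": 0,"ay": 0,"az": 0,"grip": 0.0},{"dx": 0,"dy": 0,"dz": 0.012,"ax": 0,"ay": 0,"az": 0,"grip": 0.0},{"dx": 0,"dy": 0,"dz": 0,"ax": 0,"ay": 0,"az": 0,"grip": 0.0},{"dx": 0,"dy": 0,"dz": 0,"ax": 0,"ay": 0,"az": 0,"grip": -0.9},{"dx": 0,"dy": 0,"dz": 0,"ax": 0,"ay": 0,"az": 0,"grip": -0.9},{"dx": 0,"dy": 0,"dz": 0,"ax": 0,"ay": 0,"az": 0,"grip": -0.9},{"dx": 0,"dy": 0,"dz": 0,"ax": 0,"ay": 0,"az": 0,"grip": -0.9},{"dx": 0,"dy": 0,"dz": 0,"ax": 0,"ay": 0,"az": 0,"grip": -0.9},{"dx": 0,"dy": 0,"dz": 0,"ax": 0,"ay": 0,"az": 0,"grip": -0.9}]' --squeeze 60

```text
time: 13.5
eef_pos: [558.8, 213.6, 98.5]
ee_rot: [0.001, 0.191, 0.982, 0.001]
force: [0.0, -0.4, 6.9]
grip_width: 12.5
finger_force: 59.5
```

Run:
```python
from h import *
go(557.5,213.5,95,158)
```

```text
t 13.5 pos [558.8 213.6  98.5] d [ 0.0012 -0.0006  0.0035] rot [ 0.1   0.08 -0.07] F [ 0.  -0.4  6.9] T [-0.11  0.16  0.04] w 12.5 ff 59.5 q7 0.92
```

Emit:
send_rows --deltas '[{"dx": 0,"dy": 0,"dz": 0,"ax": 0,"ay": 0,"az": -3,"grip": -0.9},{"dx": 0,"dy": 0,"dz": 0,"ax": 0,"ay": 0,"az": -3,"grip": -0.9},{"dx": 0,"dy": 0,"dz": 0,"ax": 0,"ay": 0,"az": 0,"grip": -0.9}]'

```text
time: 13.8
eef_pos: [558.9, 213.8, 98.5]
ee_rot: [0.001, 0.139, 0.99, 0.001]
force: [-0.9, 0.3, 5.5]
grip_width: 13.0
finger_force: 59.5
```

Run:
```python
from h import *
go(558.8,213.6,98.5,158)
```

```text
t 13.8 pos [558.9 213.8  98.5] d [ 0.     -0.0002  0.    ] rot [0.11 0.08 6.04] F [-0.9  0.3  5.5] T [-0.01  0.13  0.13] w 13.0 ff 59.5 q7 1.01
```

Emit:
send_rows --deltas '[{"dx": 0,"dy": 0,"dz": 0,"ax": 0,"ay": 0,"az": -3,"grip": -0.9},{"dx": 0,"dy": 0,"dz": 0,"ax": 0,"ay": 0,"az": -3,"grip": -0.9},{"dx": 0,"dy": 0,"dz": 0,"ax": 0,"ay": 0,"az": 0,"grip": -0.9}]'

```text
time: 14.1
eef_pos: [558.9, 213.8, 98.5]
ee_rot: [0.001, 0.087, 0.996, 0.001]
force: [-0.1, -0.6, 6.6]
grip_width: 12.6
finger_force: 59.5
```

Run:
```python
from h import *
go(558.8,213.6,98.5,158)
```

```text
t 14.1 pos [558.9 213.8  98.5] d [ 0.0001 -0.0002 -0.    ] rot [ 0.1   0.09 12.04] F [-0.1 -0.6  6.6] T [0.02 0.04 0.09] w 12.6 ff 59.5 q7 1.09
```

Emit:
send_rows --deltas '[{"dx": 0,"dy": 0,"dz": 0,"ax": 0,"ay": 0,"az": -3,"grip": -0.9},{"dx": 0,"dy": 0,"dz": 0,"ax": 0,"ay": 0,"az": -2,"grip": -0.9},{"dx": 0,"dy": 0,"dz": 0,"ax": 0,"ay": 0,"az": 0,"grip": -0.9}]'

```text
time: 14.4
eef_pos: [558.9, 213.8, 98.5]
ee_rot: [0.001, 0.044, 0.999, 0.001]
force: [-0.8, -0.8, 5.7]
grip_width: 12.8
finger_force: 59.4
```

Run:
```python
from h import *
go(558.8,213.6,98.5,158)
```

```text
t 14.4 pos [558.9 213.8  98.5] d [ 0.0001 -0.0002  0.    ] rot [ 0.1  0.1 17. ] F [-0.8 -0.8  5.7] T [-0.01  0.09 -0.03] w 12.8 ff 59.4 q7 1.16
```

Emit:
send_rows --deltas '[{"dx": 0,"dy": 0,"dz": 0,"ax": 0,"ay": 0,"az": -3,"grip": -0.9},{"dx": 0,"dy": 0,"dz": 0,"ax": 0,"ay": 0,"az": -3,"grip": -0.9},{"dx": 0,"dy": 0,"dz": 0,"ax": 0,"ay": 0,"az": 0,"grip": -0.9}]'

```text
time: 14.7
eef_pos: [558.9, 213.8, 98.5]
ee_rot: [0.001, -0.009, 1.0, 0.001]
force: [-0.8, 1.2, 5.9]
grip_width: 12.6
finger_force: 59.4
```

Run:
```python
from h import *
go(558.8,213.6,98.5,158)
```

```text
t 14.7 pos [558.9 213.8  98.5] d [ 0.0001 -0.0002  0.    ] rot [ 0.1   0.11 23.03] F [-0.8  1.2  5.9] T [0.09 0.09 0.11] w 12.6 ff 59.4 q7 1.25
```

Past 20° with no moment, so this is the opening direction. Continuing to 57°.

Emit:
send_rows --deltas '[{"dx": 0,"dy": 0,"dz": 0,"ax": 0,"ay": 0,"az": -5,"grip": -0.9},{"dx": 0,"dy": 0,"dz": 0,"ax": 0,"ay": 0,"az": -5,"grip": -0.9},{"dx": 0,"dy": 0,"dz": 0,"ax": 0,"ay": 0,"az": -5,"grip": -0.9},{"dx": 0,"dy": 0,"dz": 0,"ax": 0,"ay": 0,"az": -5,"grip": -0.9},{"dx": 0,"dy": 0,"dz": 0,"ax": 0,"ay": 0,"az": -5,"grip": -0.9},{"dx": 0,"dy": 0,"dz": 0,"ax": 0,"ay": 0,"az": -5,"grip": -0.9},{"dx": 0,"dy": 0,"dz": 0,"ax": 0,"ay": 0,"az": -4,"grip": -0.9},{"dx": 0,"dy": 0,"dz": 0,"ax": 0,"ay": 0,"az": 0,"grip": -0.9},{"dx": 0,"dy": 0,"dz": -0.004,"ax": 0,"ay": 0,"az": 0,"grip": -0.9},{"dx": 0,"dy": 0,"dz": -0.004,"ax": 0,"ay": 0,"az": 0,"grip": -0.9},{"dx": 0,"dy": 0,"dz": 0,"ax": 0,"ay": 0,"az": 0,"grip": -0.9}]'

```text
time: 15.8
eef_pos: [558.3, 213.4, 105.9]
ee_rot: [0.0, -0.3, 0.954, 0.0]
force: [0.2, 0.3, -2.2]
grip_width: 12.7
finger_force: 58.5
```

Run:
```python
from h import *
go(558.8,213.6,188,101)
```

```text
t 15.8 pos [558.3 213.4 105.9] d [-0.0006 -0.0001 -0.0821] rot [3.0000e-02 4.0000e-02 1.1392e+02] F [ 0.2  0.3 -2.2] T [ 0.   -0.04  0.03] w 12.7 ff 58.5 q7 1.74
```

Emit:
send_rows --deltas '[{"dx": 0,"dy": 0,"dz": -0.01,"ax": 0,"ay": 0,"az": 0,"grip": -0.9},{"dx": 0,"dy": 0,"dz": -0.014,"ax": 0,"ay": 0,"az": 0,"grip": -0.9},{"dx": 0,"dy": 0,"dz": -0.014,"ax": 0,"ay": 0,"az": 0,"grip": -0.9},{"dx": 0,"dy": 0,"dz": -0.014,"ax": 0,"ay": 0,"az": 0,"grip": -0.9},{"dx": 0,"dy": 0,"dz": -0.014,"ax": 0,"ay": 0,"az": 0,"grip": -0.9},{"dx": 0,"dy": 0,"dz": -0.012,"ax": 0,"ay": 0,"az": 0,"grip": -0.9},{"dx": 0,"dy": 0,"dz": -0.004,"ax": 0,"ay": 0,"az": 0,"grip": -0.9},{"dx": 0,"dy": 0,"dz": 0,"ax": 0,"ay": 0,"az": 0,"grip": -0.9},{"dx": 0,"dy": 0,"dz": 0,"ax": 0,"ay": 0,"az": 0,"grip": -0.9},{"dx": 0,"dy": 0,"dz": 0,"ax": 0,"ay": 0,"az": 0,"grip": -0.9}]'

```text
time: 16.8
eef_pos: [557.6, 213.2, 186.6]
ee_rot: [-0.001, -0.3, 0.954, -0.0]
force: [0.8, -0.7, -1.3]
grip_width: 13.0
finger_force: 58.4
```

Run:
```python
from h import *
go(558.3,213.4,188,101)
c=cam('side');cv2.imwrite('pics/g5.png',cv2.resize(cv2.cvtColor(c['color'],4)[90:270,200:325],(417,600),interpolation=3))
```

```text
t 16.8 pos [557.6 213.2 186.6] d [-0.0007 -0.0002 -0.0014] rot [-7.0000e-02 -6.0000e-02  1.1394e+02] F [ 0.8 -0.7 -1.3] T [-0.05  0.   -0.01] w 13.0 ff 58.4 q7 1.74
```

View pics/g5.png

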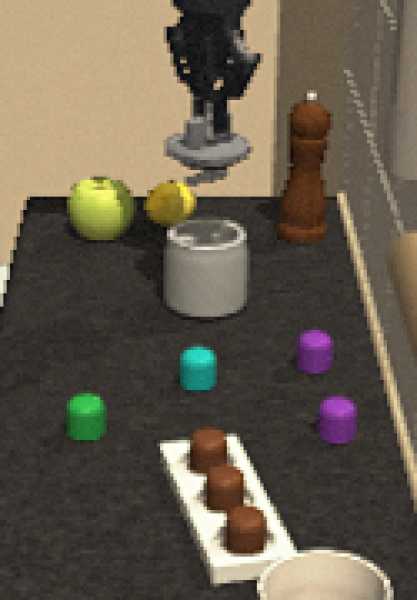

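The cap is held level at (207,148), about 88 mm above its seat over the open canister. The three pralines are in their wells and the mug, mill and apple are undisturbed, so I'm handing in.

```bash
python3 -c "
from plant import arm
print(arm.finish_job())"
```

```text
the job is handed in; nothing more can be done
None
```

The job is handed in at about 17 s: each of the three wells holds a praline, and the cap is off and held level about 88 mm above its seat, with the mug, pepper mill and apple left where they stood.

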